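# Clamp the whetstone with the sunken knob

## Task

Lay the small grey whetstone flat and square on the black rubber strip of the beech stone holder, between its moving jaw and its far stop, and let go of it. Then turn the small knob that is sunk in the holder's well clockwise until the stone is held tight between jaw and stop with about 20 newtons: firmly, but not so hard that it chips. Leave the other things on the bench where they are.

Things in the scene. Friction and masses are not known exactly. Their poses are not given: they have to be found in the camera images.
- stone_center (a point): Centre, 11 mm above the underside, of the small dark grey whetstone: a plain block 45 x 105 x 22 mm (its x, y, z), 0.27 to 0.41 kg, lying flat on the bench beside the holder. Grasp it across its 45 mm width.
- stone: The same whetstone; origin at the centre of its underside, x across its width, y along its length, z up. When the jaw tightens, it first pushes the stone along the strip (about 3 N) to the far stop; then stiff springs behind the jaw's cork pad are pressed (10 N per mm, up to 6 mm). The stone is well held at 12 to 28 N and chips above 40 N. Turning the knob back loosens it.
- holder: Stone holder fixed to the bench: a beech block 90 mm wide (its x), 271 mm long (its y, from -171 to +100), top at z = 44 mm. Origin on the bench below the middle of the rubber strip, z up. From -y to +y on it: the well with the sunken knob, the steel moving jaw, the strip, the steel far stop. Jaw and stop are 50 mm wide, tops at z = 60 mm (bolt head on the stop 63 mm).
- bed_center (a point): Middle of the black rubber strip, 52 x 110 mm, on its surface (z = 46 mm in the holder's frame); axes as the holder's. The stone belongs here, length along y; its centre is then 11 mm above this point, and at least 4 mm are free at each end. The stop's face is bolted somewhere from y = +56.5 to +66.5 mm, not reported: when the stone gets tight must be felt.
- well_rim (a point): Centre of the mouth of the round well, 66 mm wide and 30 mm deep, level with the holder's top (x = 0, y = -130.5, z = 44 mm in the holder's frame). The knob stands in the middle of it; the fingers go down beside the knob, opened only a little (to about 25 mm), and turn within the well.
- knob_top (a point): Centre of the top of the black knob, 6 mm below the well's rim. A bar grip 24 mm long, 11 mm thick and 20 mm high on a round skirt 30 mm across, 4 mm thick, on the well's floor; a white line on one half of its top. This point's x runs along the bar, y across it (close the fingers along y), z up.
- clamp_knob (a joint): Angle of the knob, rad, 0 to 4.3, growing clockwise seen from above, which tightens; 0: bar along the holder's x. Starts at 0 to 0.5; the stone gets tight somewhere between 1.6 and 3.5. It stays where left: a friction disc of 0.185 N m, which resists turning either way and holds 26 N of clamping. A pinion moves the jaw 7 mm per rad: each newton of clamping adds 0.007 N m.
- jaw_top (a point): Middle of the top of the moving jaw's rigid steel block (50 x 19 mm), 16 mm above the holder's top. Its cork-faced pad stands before it on short springs, the face 25 mm toward +y of this point while unpressed; only the pad touches the stone.
- sanding_block: Bystander: cork-and-brown sanding block 61 x 101 x 36 mm.
- wax_tin: Bystander: round green and white tin, 68 mm across, 26 mm high.
Mind the look-alikes: they are no part of the job. What is shaped like the stone but yellow is not meant.

How it is judged:
By the outcome, as a careful person would: the job done as asked, in the order asked, and still so for the second after the job is handed in, with the robot touching nothing.
It also fails if it takes over 64 s, if anything falls off the work surface, if the arm or the gripper's body presses on something with over 40 N, if the wrist force passes 120 N, or if a joint passes its speed limit or range.

## Robot

A 7-joint arm with a two-finger parallel gripper is mounted at the origin on a cart in front of the work surface, level with it; the furniture and walls round the work are solid. World frame = base frame: x ahead of the robot, y to its left, z up, the work surface at z = 0. Lengths are in m, angles in rad, forces in N, time in s.
With the tool pointing down it reaches from about 0.425 to 0.875 m from the base axis. Payload 4.7 kg.
Tool frame: the origin (TCP) lies on the centre line of the jaws, within the pads' length; the fingertips stand 14 mm ahead of it and the grasp point (between the pads) lies 5 mm behind it; z points along the fingers, y is the line along which they close (so a half turn about z gives the same grasp; the last joint's range is limited). The gripper opens to 85 mm and grips with 20 to 120 N. Pads are 22 mm wide; open, the fingers measure 114 mm over their backs; the gripper's body (76 mm by 85 mm) begins 54 mm behind the grasp point. The pads swing forward as they close: fully open they stand 13 mm farther back than shut.
Start: joints at [1.326, 0.321, -0.07, 1.45, 0.023, 1.371, -0.057], TCP at [0.166, -0.628, 0.245] pointing down, gripper open.
Joint ranges: [-2.86, 2.86], [-0.3, 2.09], [-1.38, 1.24], [0.06, 2.45], [-1.56, 4.7], [0.09, 2.05], [-2.69, 2.69]. Speed limits (rad/s): [2.57, 2.57, 3.14, 3.14, 3.14, 3.14, 3.14].

## Interface

Orientations are given as a rotation vector (axis times angle).
In Python, from rig import state, vision, robot gives the robot as it stands.
- The arm moves only by the tool servo_tool, never from a script. Its argument "plan" is a list of rows, each an object with "grip": the finger opening in m, from 0 to 0.0854; "dp": the shift along the tool's x, y, z in m, a list of three; "twist": the turn about the tool's z in degrees. In form: [{"grip": grip, "dp": [dx, dy, dz], "twist": twist}, ...]. A call has 1 to 8 rows; each row shifts and turns the commanded pose from where the row before left it, along the tool's axes as they then stand; what a row does not reach is not made up. A row lasts 1/8 s, in which the tool goes at most 62.5 mm and 10.7 degrees, less where a joint would pass 70% of its speed; a pose out of reach is approached as far as the arm can. A call is refused whole if a number of a shift passes 0.0625 or a number of a turn 10.7, either way. A call with a gripper value outside its range is refused whole. The fingers move at their own pace and stop on an object; "force" is the grip in N (left out, the last holds). Time passes only in rows, so rows that do not move let the fingers close. It gives the time, the measured TCP pose, the force, the opening and the grip force at its end, in the units of the state.
- state(): the state, without advancing time (a new reading comes with each control period).
- vision.grab_frame(name): name is "scene" or "top" or "wrist"; returns the picture (384x512x3 uint8, red, green, blue); there is no depth.
- vision.camera_model(name): a dict with "camera_matrix" (3x3 intrinsics, pixels), "dist" ([k1, k2, p1, p2, k3] as OpenCV has them; the pictures are not rectified), "position" and "orientation" of the camera in the world; the wrist camera has in their place "tool_from_camera" (4x4, takes a point from camera to tool coordinates, whose origin is the TCP and whose axes are the flange's). Camera axes: x right, y up, looking along -z (the intrinsics and any distortion apply to the point x, -y, -z); pixel columns grow to the right and rows downward; lengths in m; the calibration is good to about 2 mm. A picture is of the moment at which its call begins: read the wrist's pose just before it. camera_model takes no time and is no camera call.
- robot.close_job(): hands the job in; it is judged then, once.
The state is a dict: "time_s": time; "qpos": joint angles; "joint_velocities": joint speeds; "joint_efforts": joint torques, N m; "ee_pos": TCP position; "ee_rot": TCP orientation; "contact_force": force on the tool from outside, world axes, zero at the start; "ft_torque": the same for the moment, N m; "gripper_width": finger opening in m; "grip_force": force on a finger pad.
Only numpy, scipy, OpenCV 4.12 (cv2) and the standard library are available. Lean on these libraries where they do the work, as an engineer would, in place of code of your own. Each camera call takes 0.05 s, during which the arm holds its last target. There are 200 camera calls.

## Working session

There is one attempt and no reset: what is moved stays moved. The work goes in short steps, Python scripts to look and compute and a tool call to move; the robot and the scene stay as the last step left them, time stands still between calls to the robot, and variables do not carry over. Pictures are saved under pics/ and viewed, at most 10 in all, crops included, and the job is handed in when it is done.

Besides the shell and the picture viewer there is one more tool, called after "Emit:" in YAML: its name, and indented under it one key for each argument. servo_tool: Moves the arm, as the interface text tells. Its arguments: {"type":"object","properties":{"plan":{"type":"array","items":{"type":"object","properties":{"grip":{"type":"number"},"dp":{"type":"array","items":{"type":"number"}},"twist":{"type":"number"}}}},"force":{"type":"number"}},"required":["plan"]}

```bash
mkdir -p pics
cat > h.py <<'E'
import numpy as np, cv2
from scipy.spatial.transform import Rotation as R
from rig import state, vision, robot
def save(name,fn,crop=None,scale=1):
    im=vision.grab_frame(name)[:,:,::-1].copy()
    cv2.imwrite('pics/raw_'+fn,im)
    if crop: im=im[crop[1]:crop[3],crop[0]:crop[2]]
    cv2.imwrite('pics/'+fn,cv2.resize(im,None,fx=scale,fy=scale,interpolation=cv2.INTER_CUBIC))
def campose(name,s=None):
    m=vision.camera_model(name)
    if name=='wrist':
        T=np.array(m['tool_from_camera']); Rt=R.from_rotvec(s['ee_rot']).as_matrix()
        return m,Rt@T[:3,:3],Rt@T[:3,3]+np.array(s['ee_pos'])
    o=np.array(m['orientation'])
    Rc=R.from_rotvec(o).as_matrix() if o.size==3 else o
    return m,Rc,np.array(m['position'])
def pix2w(name,uv,z,s=None):
    m,Rc,p=campose(name,s)
    u=cv2.undistortPoints(np.array(uv,float).reshape(-1,1,2),np.array(m['camera_matrix']),np.array(m['dist'])).reshape(-1,2)
    d=np.c_[u[:,0],-u[:,1],-np.ones(len(u))]@Rc.T
    z=np.broadcast_to(z,len(u))
    return p+d*((z-p[2])/d[:,2])[:,None]
E
python3 - <<'E'
from h import *
s=state();print(s)
for n in('scene','top','wrist'): print(n,vision.camera_model(n))
a=vision.grab_frame('top')[:,:,::-1];cv2.imwrite('pics/raw_t0.png',a)
cv2.imwrite('pics/t0.png',cv2.resize(a,(800,600),interpolation=cv2.INTER_CUBIC))
E
```

```text
{'time_s': 0.0, 'qpos': array([ 1.32609989,  0.32186316, -0.07004978,  1.45169446,  0.02263311,
        1.37079002, -0.05694475]), 'joint_velocities': array([-7.24262581e-05, -1.87130839e-03,  3.07342944e-04, -7.48569306e-04,
       -5.27953092e-04,  1.56771464e-03,  2.59363720e-04]), 'joint_efforts': array([-5.33578204e-04, -4.93584788e+01, -3.82069219e-01, -3.14341593e+01,
        1.31311899e-02,  1.12632086e-02,  2.14127630e-05]), 'ee_pos': array([ 0.16613586, -0.62787534,  0.24418736]), 'ee_rot': array([-3.11342333e+00, -4.05071339e-01,  6.18920266e-04]), 'contact_force': array([ 0.86392324, -0.31503787, -0.6074253 ]), 'ft_torque': array([0.00698247, 0.02332418, 0.00190678]), 'grip_force': 0.0, 'gripper_width': 0.08521504498094806}
scene {'camera_matrix': array([[374.1935068 ,   0.        , 253.26332195],
       [  0.        , 374.1935068 , 192.52422297],
       [  0.        ,   0.        ,   1.        ]]), 'dist': array([-0.0468714,  0.       ,  0.       ,  0.       ,  0.       ]), 'position': array([ 0.4435191 , -0.87287367,  1.11903877]), 'orientation': array([ 0.61340188, -0.
[... 329 characters left out ...]
 1.12317811]), 'orientation': array([ 0.12303592, -0.15006134, -1.56802454])}
wrist {'camera_matrix': array([[313.50446297,   0.        , 250.98337624],
       [  0.        , 313.50446297, 194.83839271],
       [  0.        ,   0.        ,   1.        ]]), 'dist': array([-0.07825053,  0.        ,  0.        ,  0.        ,  0.        ]), 'tool_from_camera': array([[ 5.86001872e-05,  9.59367150e-01,  2.82160713e-01,
         7.17648662e-02],
       [ 9.99999514e-01, -3.34008104e-04,  9.27968466e-04,
        -8.29351611e-04],
       [ 9.84506428e-04,  2.82160522e-01, -9.59366703e-01,
        -1.28471623e-01],
       [ 0.00000000e+00,  0.00000000e+00,  0.00000000e+00,
         1.00000000e+00]])}
```

View pics/t0.png

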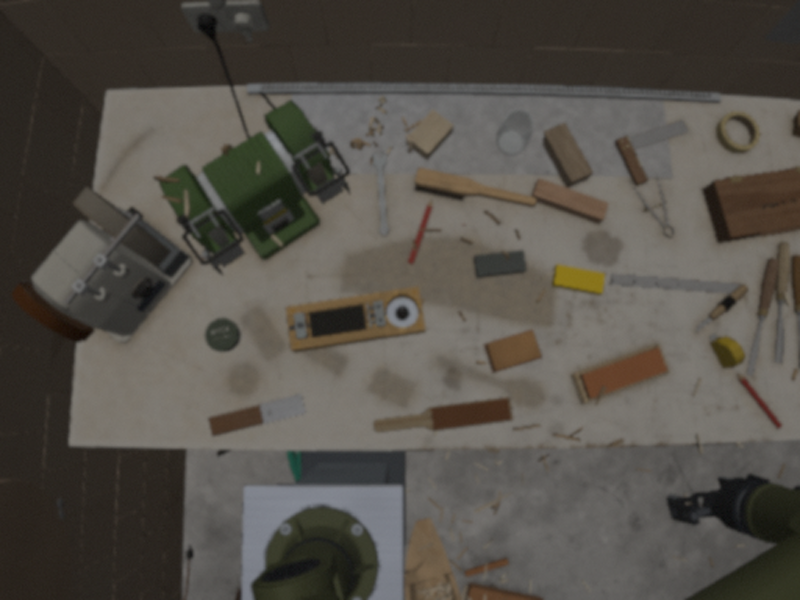

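The top view shows the grey stone at about (500,263), the holder with its stop at left (299,325), the strip at (337,320) and the well at (402,312). The yellow look-alike is at (580,279).

Run:
```python
from h import *
a=cv2.imread('pics/raw_t0.png')
cv2.imwrite('pics/t1.png',cv2.resize(a[140:245,175:345],(800,494),interpolation=cv2.INTER_CUBIC))
f=lambda l,z: pix2w('top',np.array(l)*.64,z).round(3)
print('stone',f([(500,263)],.022));print('well,stop,strip',f([(402,312),(299,325),(337,320)],.046))
```

```text
stone [[ 0.598 -0.365  0.022]]
well,stop,strip [[ 0.491 -0.16   0.046]
 [ 0.465  0.044  0.046]
 [ 0.475 -0.031  0.046]]
```

View pics/t1.png

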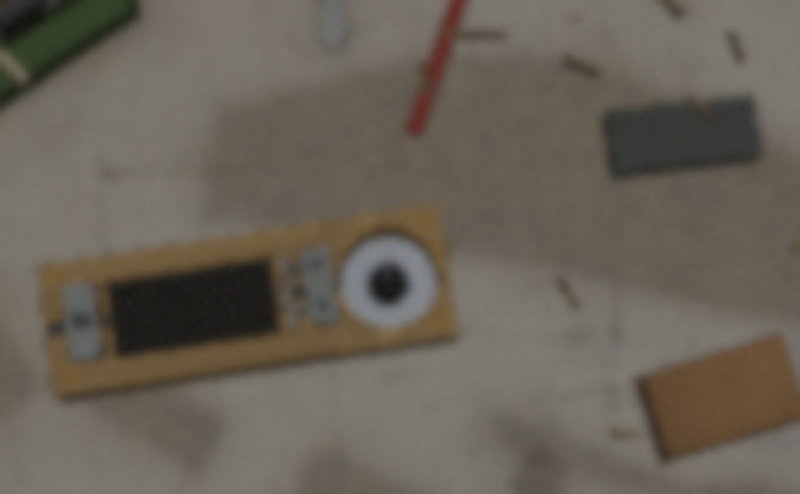

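Run:
```python
from h import *
def f(n,l,z):
    p=pix2w('top',np.array(l)/4.706+[175,140],z)
    print(n,p[:,:2].round(4).tolist()); 
    if len(p)==4:
        print(' c',p.mean(0).round(4),'len',np.linalg.norm(p[1]-p[0]),np.linalg.norm(p[2]-p[1]))
        d=(p[1]-p[0]+p[2]-p[3]);print(' dir deg',np.degrees(np.arctan2(d[1],d[0])))
f('stone',[(605,112),(754,97),(761,159),(613,177)],.022)
f('strip',[(110,284),(270,262),(277,332),(117,354)],.046)
f('well',[(389,280)],.044); f('block',[(42,268),(438,208),(457,338),(60,395)],.044)
s=state();print(R.from_rotvec(s['ee_rot']).as_matrix().round(3))
```

```text
stone [[0.6133, -0.3112], [0.6245, -0.4159], [0.5803, -0.4188], [0.5673, -0.3155]]
 c [ 0.5963 -0.3654  0.022 ] len 0.10527194049322497 0.044376428022286744
 dir deg -83.34644445674002
strip [[0.4892, 0.023], [0.504, -0.0826], [0.4573, -0.0876], [0.4428, 0.0173]]
 c [ 0.4733 -0.0325  0.046 ] len 0.10662603405799143 0.04693242267507682
 dir deg -82.07510817216289
well [[0.4922, -0.1613]]
block [[0.5003, 0.0689], [0.5409, -0.1941], [0.4535, -0.206], [0.4159, 0.0544]]
 c [ 0.4777 -0.0692  0.044 ] len 0.26616606512149066 0.08818618206165238
 dir deg -81.5071481711678
[[ 0.967  0.256 -0.001]
 [ 0.256 -0.967  0.002]
 [-0.    -0.002 -1.   ]]
```

```bash
cat >> h.py <<'E'
def yaw(s): 
    M=R.from_rotvec(s['ee_rot']).as_matrix(); return np.degrees(np.arctan2(M[1,0],M[0,0]))
def plan(tgt,yawt,n,s=None,grip=None):
    s=s or state(); p=np.array(s['ee_pos']);M=R.from_rotvec(s['ee_rot']).as_matrix()
    dy=(yawt-yaw(s)+180)%360-180; step=(np.array(tgt)-p)/n
    print('pos',p.round(4),'yaw',yaw(s).round(2),'tilt',M[:2,2].round(4),'q7',s['qpos'][6].round(2))
    # tool z is down: twist = -dyaw
    for i in range(n):
        a=np.radians(yaw(s)+dy*i/n)
        x=np.array([np.cos(a),np.sin(a)]); y=np.array([np.sin(a),-np.cos(a)])
        print([float(v) for v in np.round([x@step[:2],y@step[:2],-step[2]],4)],round(-dy/n,2))
E
python3 -c "
from h import *
plan([.596,-.366,.17],96.6,9)"
```

```text
pos [ 0.1662 -0.6279  0.2442] yaw 14.83 tilt [-0.0006  0.0018] q7 -0.06
[0.0536, -0.0159, 0.0082] -9.09
[0.0555, -0.0072, 0.0082] -9.09
[0.0559, 0.0016, 0.0082] -9.09
[0.0549, 0.0104, 0.0082] -9.09
[0.0526, 0.019, 0.0082] -9.09
[0.049, 0.027, 0.0082] -9.09
[0.0441, 0.0344, 0.0082] -9.09
[0.0381, 0.0409, 0.0082] -9.09
[0.0311, 0.0464, 0.0082] -9.09
```

Emit:
servo_tool:
  plan:
    - {"grip":0.085,"dp":[0.0536,-0.0159,0.008],"twist":-9.09}
    - {"grip":0.085,"dp":[0.0555,-0.0072,0.008],"twist":-9.09}
    - {"grip":0.085,"dp":[0.0559,0.0016,0.008],"twist":-9.09}
    - {"grip":0.085,"dp":[0.0549,0.0104,0.008],"twist":-9.09}
    - {"grip":0.085,"dp":[0.0526,0.019,0.008],"twist":-9.09}
    - {"grip":0.085,"dp":[0.049,0.027,0.008],"twist":-9.09}
    - {"grip":0.085,"dp":[0.0441,0.0344,0.008],"twist":-9.09}
    - {"grip":0.085,"dp":[0.0381,0.0409,0.008],"twist":-9.09}

```text
time_s: 1.05
ee_pos: [0.5492, -0.3944, 0.1804]
ee_rot: [-2.262, -2.178, 0.001]
contact_force: [-0.7, 0.6, 0.2]
gripper_width: 0.0848
grip_force: 0.0
```

Emit:
servo_tool:
  plan:
    - {"grip":0.085,"dp":[0.031,0.0464,0.008],"twist":-9.0}
    - {"grip":0.085,"dp":[0,0,0],"twist":0}
    - {"grip":0.085,"dp":[0,0,0],"twist":0}

```text
time_s: 1.42
ee_pos: [0.5953, -0.3667, 0.1724]
ee_rot: [-2.091, -2.343, 0.002]
contact_force: [-0.7, 0.5, 0.5]
gripper_width: 0.085
grip_force: 0.0
```

Run:
```python
from h import *
plan([.596,-.366,.1],96.6,2)
save('wrist','w0.png',None,1.5)
```

```text
pos [ 0.5953 -0.3667  0.1724] yaw 96.52 tilt [-0.0019  0.    ] q7 0.48
[0.0003, 0.0004, 0.0362] -0.04
[0.0003, 0.0004, 0.0362] -0.04
```

View pics/w0.png

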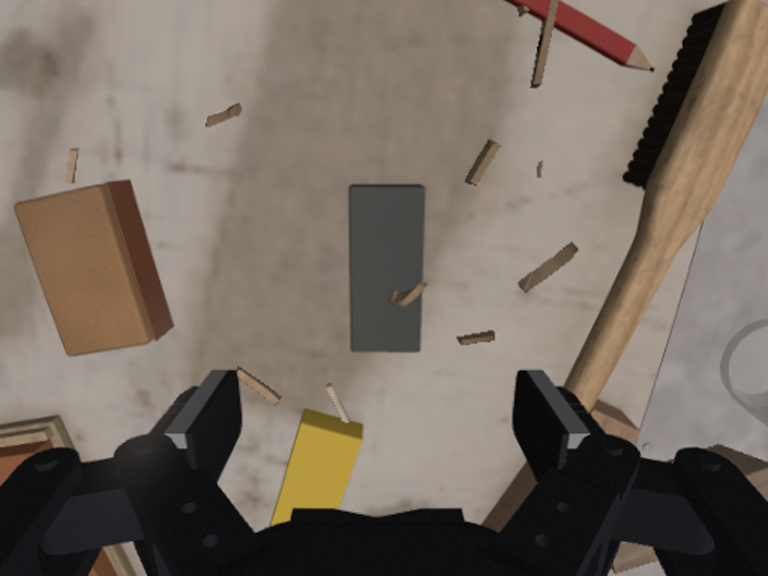

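The wrist view shows the stone with top corners (349,185), (424,185), (420,351), (351,351); a shaving lies on it, and its sides are free for the fingers.

Run:
```python
from h import *
s=state()
p=pix2w('wrist',np.array([(349,185),(424,185),(420,351),(351,351)])/1.5,.022,s)
c=p.mean(0);d=p[0]+p[1]-p[2]-p[3];a=np.degrees(np.arctan2(d[1],d[0]))
print(p.round(4),c,a,np.linalg.norm(p[1]-p[0]),np.linalg.norm(p[2]-p[1]))
plan([c[0],c[1],.018],a,5)
```

```text
[[ 0.5721 -0.3144  0.022 ]
 [ 0.6156 -0.3094  0.022 ]
 [ 0.6276 -0.4133  0.022 ]
 [ 0.5834 -0.4182  0.022 ]] [ 0.59967061 -0.36383103  0.022     ] 96.39726460609697 0.04368787307355585 0.10451879380226567
pos [ 0.5947 -0.3679  0.1728] yaw 96.41 tilt [-0.0017 -0.0007] q7 0.48
[0.0007, 0.0011, 0.031] 0.0
[0.0007, 0.0011, 0.031] 0.0
[0.0007, 0.0011, 0.031] 0.0
[0.0007, 0.0011, 0.031] 0.0
[0.0007, 0.0011, 0.031] 0.0
```

Emit:
servo_tool:
  plan:
    - {"grip":0.085,"dp":[0.0006,0.001,0.04],"twist":0}
    - {"grip":0.085,"dp":[0.0006,0.001,0.04],"twist":0}
    - {"grip":0.085,"dp":[0.0006,0.001,0.03],"twist":0}
    - {"grip":0.07,"dp":[0.0006,0.001,0.025],"twist":0}
    - {"grip":0.07,"dp":[0,0,0.018],"twist":0}
    - {"grip":0.07,"dp":[0,0,0],"twist":0}

```text
time_s: 2.22
ee_pos: [0.5978, -0.3645, 0.019]
ee_rot: [-2.091, -2.341, 0.002]
contact_force: [0.2, -0.4, 1.2]
gripper_width: 0.0702
grip_force: 0.0
```

Emit:
servo_tool:
  plan:
    - {"grip":0.03,"dp":[0,0,0],"twist":0}
    - {"grip":0.03,"dp":[0,0,0],"twist":0}
    - {"grip":0.03,"dp":[0,0,0],"twist":0}
    - {"grip":0.03,"dp":[0,0,0],"twist":0}
  force: 40

```text
time_s: 2.72
ee_pos: [0.6008, -0.3643, 0.0222]
ee_rot: [2.089, 2.342, 0.0]
contact_force: [0.1, -0.8, 6.0]
gripper_width: 0.0439
grip_force: 43.5
```

Emit:
servo_tool:
  plan:
    - {"grip":0.03,"dp":[0,0,-0.03],"twist":0}
    - {"grip":0.03,"dp":[0,0,-0.05],"twist":0}
    - {"grip":0.03,"dp":[0,0,-0.06],"twist":0}
    - {"grip":0.03,"dp":[0,0,0],"twist":0}
  force: 60

```text
time_s: 3.22
ee_pos: [0.6026, -0.3647, 0.1664]
ee_rot: [2.084, 2.337, 0.003]
contact_force: [0.2, -0.7, -2.0]
gripper_width: 0.0434
grip_force: 64.6
```

Run:
```python
from h import *
s=state();print(s['contact_force'],s['gripper_width'])
plan([.4733,-.0325,.17],98.2,7)
```

```text
[ 0.23298619 -0.68782012 -1.98289239] 0.043402533739034875
pos [ 0.6026 -0.3647  0.1664] yaw 96.55 tilt [ 0.0086 -0.0052] q7 0.47
[0.0492, -0.0129, -0.0005] -0.24
[0.0493, -0.0127, -0.0005] -0.24
[0.0494, -0.0125, -0.0005] -0.24
[0.0494, -0.0123, -0.0005] -0.24
[0.0495, -0.0121, -0.0005] -0.24
[0.0495, -0.0119, -0.0005] -0.24
[0.0496, -0.0117, -0.0005] -0.24
```

Emit:
servo_tool:
  plan:
    - {"grip":0.03,"dp":[0.0492,-0.0129,0],"twist":-0.24}
    - {"grip":0.03,"dp":[0.0493,-0.0127,0],"twist":-0.24}
    - {"grip":0.03,"dp":[0.0494,-0.0125,0],"twist":-0.24}
    - {"grip":0.03,"dp":[0.0494,-0.0123,0],"twist":-0.24}
    - {"grip":0.03,"dp":[0.0495,-0.0121,0],"twist":-0.24}
    - {"grip":0.03,"dp":[0.0495,-0.0119,0],"twist":-0.24}
    - {"grip":0.03,"dp":[0.0496,-0.0117,0],"twist":-0.24}
    - {"grip":0.03,"dp":[0,0,0],"twist":0}

```text
time_s: 4.22
ee_pos: [0.4678, -0.0271, 0.1587]
ee_rot: [-2.046, -2.38, 0.003]
contact_force: [-0.4, -0.9, -3.4]
gripper_width: 0.0429
grip_force: 64.5
```

Emit:
servo_tool:
  plan:
    - {"grip":0.03,"dp":[0,0,0],"twist":0}
    - {"grip":0.03,"dp":[0,0,0],"twist":0}

```text
time_s: 4.47
ee_pos: [0.4703, -0.0327, 0.1596]
ee_rot: [-2.058, -2.372, 0.001]
contact_force: [-0.3, 0.4, -2.3]
gripper_width: 0.0429
grip_force: 64.5
```

Run:
```python
from h import *
s=state();print(s['contact_force'],s['gripper_width'])
plan([.4733,-.0325,.17],98.2,1,s)
save('wrist','w1.png',None,1.5)
```

```text
[-0.28835999  0.44262095 -2.33966423] 0.042862709527775975
pos [ 0.4703 -0.0327  0.1596] yaw 98.11 tilt [-0.0011  0.0003] q7 0.14
[-0.0002, 0.003, -0.0104] -0.09
```

View pics/w1.png

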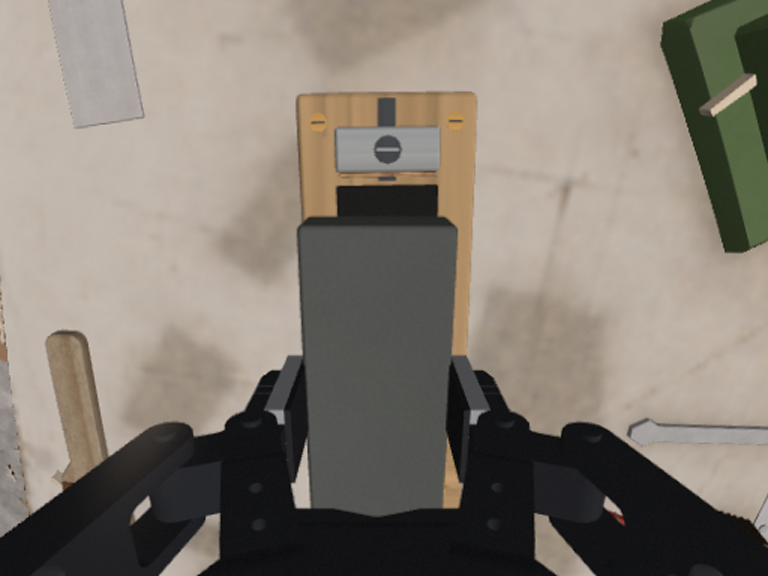

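The wrist view shows the held stone (front top edge 300..456 at row 222), the stop's front edge at row 171 and the strip's far edge from (337,185) to (438,185).

Run:
```python
from h import *
s=dict(state()); 
f=lambda l,z:pix2w('wrist',np.array(l)/1.5,z,s)
st=f([(337,185),(438,185)],.046);so=f([(337,171),(440,171)],.060);bk=f([(299,95),(476,94),(297,160),(476,160)],.044)
tp=f([(300,224),(456,224)],s['ee_pos'][2])
for n,p in(('strip',st),('stop',so),('blk',bk),('stone',tp)):
    d=p[1]-p[0];print(n,p.round(4)[:,:2].tolist(),'w',np.linalg.norm(d).round(4),'yaw',np.degrees(np.arctan2(d[1],d[0])).round(2))
a=np.radians(8.3);ex=np.array([np.cos(a),np.sin(a)]);ey=np.array([-ex[1],ex[0]])
print('c from strip',st.mean(0)[:2]-.055*ey,'from blk',bk[:2].mean(0)[:2]-.1*ey)
print('stop face y rel',(so.mean(0)[:2]-st.mean(0)[:2])@ey+.055)
t=np.array(s['ee_pos'])[:2];print('stone far end rel TCP',[(q[:2]-t)@ey for q in tp],[(q[:2]-t)@ex for q in tp])
```

```text
strip [[0.4423, 0.0221], [0.4929, 0.0293]] w 0.0511 yaw 8.15
stop [[0.4426, 0.0295], [0.4908, 0.0365]] w 0.0487 yaw 8.16
blk [[0.4184, 0.0626], [0.5041, 0.0754], [0.4206, 0.0315], [0.51, 0.0443]] w 0.0866 yaw 8.49
stone [[0.4419, 0.0183], [0.4843, 0.0243]] w 0.0428 yaw 8.11
c from strip [ 0.47552728 -0.02873311] from blk [ 0.47568262 -0.02995731]
stop face y rel 0.06235586467400642
stone far end rel TCP [np.float64(0.054467284255932905), np.float64(0.05432800275960168)] [np.float64(-0.020851845295474316), np.float64(0.02191392050456581)]
```

Run:
```python
from h import *
S=[state() for _ in range(1)][0]
plan([.4753,-.031,.085],98.2,4,S)
```

```text
pos [ 0.4704 -0.0326  0.1598] yaw 98.1 tilt [-0.0009  0.0004] q7 0.14
[0.0002, 0.0013, 0.0187] -0.03
[0.0002, 0.0013, 0.0187] -0.03
[0.0002, 0.0013, 0.0187] -0.03
[0.0002, 0.0013, 0.0187] -0.03
```

Emit:
servo_tool:
  plan:
    - {"grip":0.03,"dp":[0.0003,0.0013,0.019],"twist":0}
    - {"grip":0.03,"dp":[0.0002,0.0012,0.019],"twist":0}
    - {"grip":0.03,"dp":[0.0002,0.0012,0.019],"twist":-0.1}
    - {"grip":0.03,"dp":[0.0002,0.0013,0.018],"twist":0}
    - {"grip":0.03,"dp":[0,0,0.007],"twist":0}
    - {"grip":0.03,"dp":[0,0,0],"twist":0}
    - {"grip":0.03,"dp":[0,0,0],"twist":0}

```text
time_s: 5.4
ee_pos: [0.4759, -0.0299, 0.0789]
ee_rot: [2.054, 2.376, 0.001]
contact_force: [0.4, 0.2, -3.0]
gripper_width: 0.0435
grip_force: 64.5
```

Emit:
servo_tool:
  plan:
    - {"grip":0.03,"dp":[0,0,0.003],"twist":0}
    - {"grip":0.03,"dp":[0,0,0.002],"twist":0}
    - {"grip":0.03,"dp":[0,0,0.002],"twist":0}
    - {"grip":0.03,"dp":[0,0,0],"twist":0}

```text
time_s: 5.9
ee_pos: [0.4751, -0.0298, 0.0711]
ee_rot: [-2.054, -2.377, 0.0]
contact_force: [-0.0, -0.3, -3.1]
gripper_width: 0.0433
grip_force: 64.5
```

Run:
```python
from h import *
s=state();print(s['contact_force'],s['gripper_width'])
plan([.4753,-.031,.068],98.2,1,s)
```

```text
[-0.04039037 -0.31000125 -3.14463322] 0.04325593276811092
pos [ 0.4751 -0.0298  0.0711] yaw 98.33 tilt [-0.0004 -0.    ] q7 0.04
[-0.0012, -0.0, 0.0031] 0.13
```

Emit:
servo_tool:
  plan:
    - {"grip":0.03,"dp":[-0.001,0,0.001],"twist":0.1}
    - {"grip":0.03,"dp":[0,0,0.001],"twist":0}
    - {"grip":0.03,"dp":[0,0,0.001],"twist":0}
    - {"grip":0.03,"dp":[0,0,0],"twist":0}

```text
time_s: 6.4
ee_pos: [0.4755, -0.0308, 0.0683]
ee_rot: [2.056, 2.375, -0.0]
contact_force: [-0.4, -0.5, -2.5]
gripper_width: 0.0435
grip_force: 64.6
```

Emit:
servo_tool:
  plan:
    - {"grip":0.03,"dp":[0,0,0.001],"twist":0}
    - {"grip":0.03,"dp":[0,0,0.001],"twist":0}
    - {"grip":0.03,"dp":[0,0,0],"twist":0}

```text
time_s: 6.78
ee_pos: [0.4755, -0.0308, 0.0682]
ee_rot: [2.056, 2.375, -0.003]
contact_force: [-7.0, -0.1, 16.2]
gripper_width: 0.043
grip_force: 66.6
```

Emit:
servo_tool:
  plan:
    - {"grip":0.03,"dp":[0,0,-0.0015],"twist":0}
    - {"grip":0.065,"dp":[0,0,0],"twist":0}
    - {"grip":0.065,"dp":[0,0,0],"twist":0}
    - {"grip":0.065,"dp":[0,0,0],"twist":0}
    - {"grip":0.065,"dp":[0,0,-0.04],"twist":0}
    - {"grip":0.065,"dp":[0,0,-0.06],"twist":0}
    - {"grip":0.065,"dp":[0,0,0],"twist":0}

```text
time_s: 7.65
ee_pos: [0.4789, -0.0309, 0.1724]
ee_rot: [2.051, 2.368, 0.007]
contact_force: [0.3, -0.2, -1.0]
gripper_width: 0.065
grip_force: 0.0
```

Run:
```python
from h import *
a=np.radians(8.2);ey=np.array([-np.sin(a),np.cos(a)])
c=np.array([.4756,-.0295])-.1305*ey; print('well',c)
s=state();print(s['contact_force'],s['gripper_width'])
q=c+[.0,.0]
plan([*q,.17],98.2,3,s)
```

```text
well [ 0.49421308 -0.1586658 ]
[ 0.33428682 -0.17647101 -0.9834357 ] 0.06502487742697106
pos [ 0.4789 -0.0309  0.1724] yaw 98.22 tilt [ 0.0092 -0.0025] q7 0.13
[-0.0429, -0.0011, 0.0008] 0.01
[-0.0429, -0.001, 0.0008] 0.01
[-0.0429, -0.001, 0.0008] 0.01
```

Emit:
servo_tool:
  plan:
    - {"grip":0.025,"dp":[-0.043,-0.001,0],"twist":0}
    - {"grip":0.025,"dp":[-0.043,-0.001,0],"twist":0}
    - {"grip":0.025,"dp":[-0.043,-0.001,0],"twist":0}
    - {"grip":0.025,"dp":[0,0,0],"twist":0}
    - {"grip":0.025,"dp":[0,0,0],"twist":0}

```text
time_s: 8.28
ee_pos: [0.4906, -0.1581, 0.167]
ee_rot: [-2.055, -2.374, -0.0]
contact_force: [-0.4, 0.7, 0.2]
gripper_width: 0.025
grip_force: 0.0
```

Run:
```python
from h import *
s=state();print(s['gripper_width'])
plan([.4942,-.1587,.17],98.2,1,s)
save('wrist','w2.png',None,1.5)
```

```text
0.025002414815693364
pos [ 0.4906 -0.1581  0.167 ] yaw 98.24 tilt [-0.0011  0.0013] q7 0.34
[-0.0011, 0.0034, -0.003] 0.04
```

View pics/w2.png

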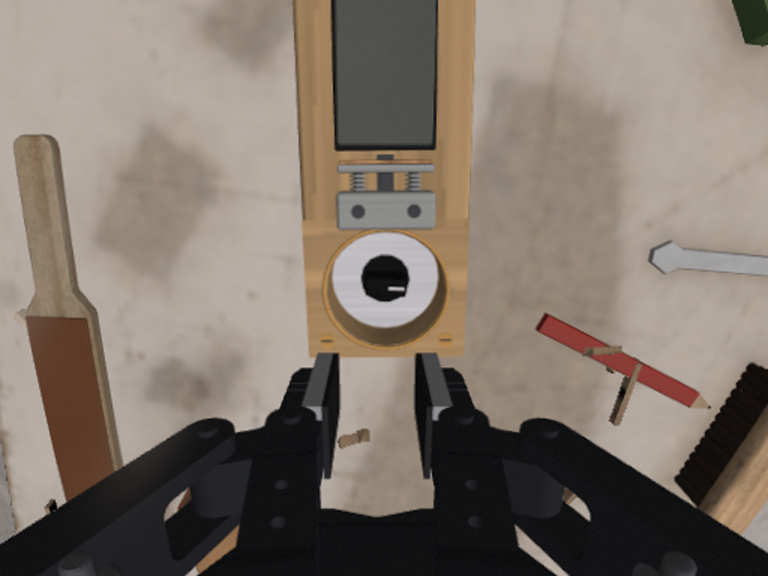

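The stone lies square on the strip between pad (row 165) and stop. The well is around (385,288), with the knob's white line at about (388..405, 289).

Run:
```python
from h import *
a=cv2.imread('pics/raw_w2.png')[145:245,205:310]
b=cv2.convertScaleAbs(a,alpha=1,beta=0);b=(255*(b/255.)**.45).astype('uint8')
cv2.imwrite('pics/w2c.png',cv2.resize(b,None,fx=6,fy=6,interpolation=cv2.INTER_CUBIC))
```

```text
(no output)
```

View pics/w2c.png

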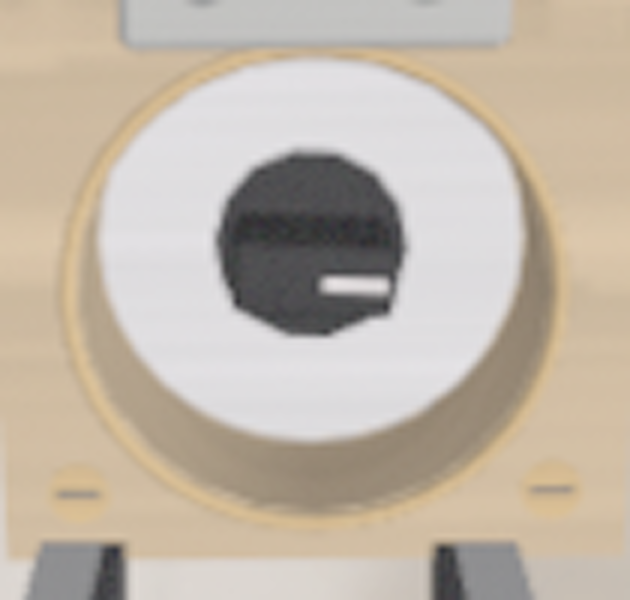

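Run:
```python
from h import *
s=state()
f=lambda l,z:pix2w('wrist',np.array(l)/6.+[205-.42,145-.42],z,s)
w=f([(62,287),(560,283),(312,47),(312,525)],.044);k=f([(320,284),(388,287),(235,282),(390,282)],.038)
print('well',w[:2].mean(0),w[2:].mean(0),np.linalg.norm(w[1]-w[0]),np.linalg.norm(w[3]-w[2]))
d=k[1]-k[0];print('line yaw',np.degrees(np.arctan2(d[1],d[0])),'knob',k[0],k[2:].mean(0),np.linalg.norm(k[3]-k[2]))
jw=f([(125,40),(510,40)],.06);d=jw[1]-jw[0];print('jaw yaw',np.degrees(np.arctan2(d[1],d[0])))
c=np.r_[w.mean(0)[:2],.15]
plan(c,183,8,s); print(s['qpos'].round(2))
```

```text
well [ 0.49489486 -0.15562339  0.044     ] [ 0.4952471  -0.15700971  0.044     ] 0.0693512279320356 0.06927512590571624
line yaw 5.7095795435510395 knob [ 0.49648399 -0.15695725  0.038     ] [ 0.49538474 -0.15681897  0.038     ] 0.022062277569691247
jaw yaw 8.349178477268982
pos [ 0.4908 -0.1576  0.1672] yaw 98.31 tilt [-0.0008  0.0009] q7 0.34
[0.0001, 0.0006, 0.0021] -10.59
[-0.0, 0.0006, 0.0021] -10.59
[-0.0001, 0.0005, 0.0021] -10.59
[-0.0002, 0.0005, 0.0021] -10.59
[-0.0003, 0.0005, 0.0021] -10.59
[-0.0004, 0.0004, 0.0021] -10.59
[-0.0005, 0.0003, 0.0021] -10.59
[-0.0005, 0.0002, 0.0021] -10.59
[ 0.82  0.13 -0.59  1.86  0.08  1.17  0.34]
```

Emit:
servo_tool:
  plan:
    - {"grip":0.025,"dp":[0,0.0006,0.005],"twist":-9.7}
    - {"grip":0.025,"dp":[0,0.0006,0.005],"twist":-9.7}
    - {"grip":0.025,"dp":[0,0.0005,0.005],"twist":-9.7}
    - {"grip":0.025,"dp":[-0.0002,0.0005,0.005],"twist":-9.7}
    - {"grip":0.025,"dp":[-0.0003,0.0005,0.005],"twist":-9.7}
    - {"grip":0.025,"dp":[-0.0004,0.0004,0.005],"twist":-9.7}
    - {"grip":0.025,"dp":[-0.0005,0.0003,0.005],"twist":-9.7}
    - {"grip":0.025,"dp":[-0.0005,0.0002,0.005],"twist":-9.7}

```text
time_s: 9.32
ee_pos: [0.4954, -0.1562, 0.1276]
ee_rot: [-0.101, -3.14, 0.0]
contact_force: [0.1, 0.5, 0.8]
gripper_width: 0.0247
grip_force: 0.0
```

Emit:
servo_tool:
  plan:
    - {"grip":0.025,"dp":[0,0,0.01],"twist":-9.7}
    - {"grip":0.025,"dp":[0,0,0.01],"twist":0}
    - {"grip":0.025,"dp":[0,0,0],"twist":0}
    - {"grip":0.025,"dp":[0,0,0],"twist":0}

```text
time_s: 9.82
ee_pos: [0.4955, -0.1575, 0.108]
ee_rot: [-0.15, 3.138, -0.0]
contact_force: [0.2, -1.0, -0.2]
gripper_width: 0.0249
grip_force: 0.0
```

Run:
```python
from h import *
s=state();print(s['ft_torque'],s['qpos'].round(2))
plan([.4953,-.1568,.036],185.7,3,s)
save('wrist','w3.png',None,1.5)
```

```text
[-0.00185947  0.01315871 -0.00616408] [ 0.92  0.23 -0.72  1.91  0.17  1.06  1.78]
pos [ 0.4955 -0.1575  0.108 ] yaw -174.52 tilt [ 0.0002 -0.0001] q7 1.78
[0.0, 0.0002, 0.024] -0.07
[0.0, 0.0002, 0.024] -0.07
[0.0, 0.0002, 0.024] -0.07
```

View pics/w3.png

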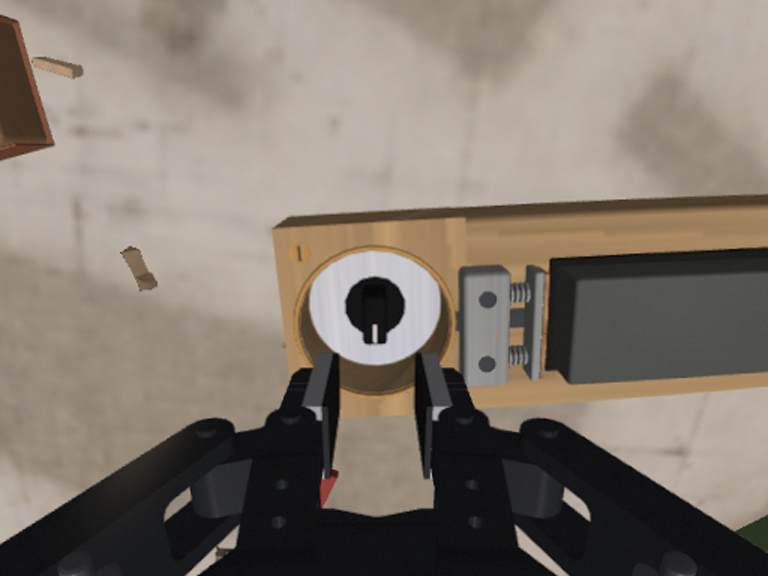

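The bar (white line at (375,335)) is aligned with the finger midline (376); descending.

Emit:
servo_tool:
  plan:
    - {"grip":0.025,"dp":[0,0.0004,0.025],"twist":0}
    - {"grip":0.025,"dp":[0,0.0003,0.025],"twist":0}
    - {"grip":0.025,"dp":[0,0,0.015],"twist":0}
    - {"grip":0.025,"dp":[0,0,0.007],"twist":0}
    - {"grip":0.025,"dp":[0,0,0],"twist":0}

```text
time_s: 10.5
ee_pos: [0.4954, -0.1571, 0.0359]
ee_rot: [-0.151, 3.138, 0.0]
contact_force: [-0.5, 0.4, -0.7]
gripper_width: 0.0251
grip_force: 0.0
```

Emit:
servo_tool:
  plan:
    - {"grip":0.005,"dp":[0,0,0],"twist":0}
    - {"grip":0.005,"dp":[0,0,0],"twist":0}
    - {"grip":0.005,"dp":[0,0,0],"twist":0}
    - {"grip":0.005,"dp":[0,0,0],"twist":0}
  force: 80

```text
time_s: 11.0
ee_pos: [0.496, -0.1584, 0.0368]
ee_rot: [-0.151, 3.136, -0.003]
contact_force: [-1.0, -4.4, 5.6]
gripper_width: 0.0085
grip_force: 79.6
```

Run:
```python
from h import *
s=state();print(s['time_s'],s['ft_torque'],s['contact_force'],s['gripper_width'],s['grip_force'])
plan([.4953,-.1568,.036],185.7,1,s)
```

```text
11.0 [-0.83348792  0.24214671  0.19772466] [-1.04654509 -4.39193784  5.62844398] 0.008533631325210199 79.63265061378479
pos [ 0.496  -0.1584  0.0368] yaw -174.5 tilt [ 0.0016 -0.0021] q7 1.71
[0.0005, 0.0016, 0.0008] -0.2
```

Emit:
servo_tool:
  plan:
    - {"grip":0.005,"dp":[0,-0.0013,-0.001],"twist":0}
    - {"grip":0.005,"dp":[0,0,0],"twist":0}

```text
time_s: 11.25
ee_pos: [0.4959, -0.1584, 0.0368]
ee_rot: [-0.152, 3.137, -0.0]
contact_force: [3.2, -2.7, -0.5]
gripper_width: 0.0089
grip_force: 78.8
```

```bash
cat > q.py <<'E'
from h import *
s=state();y=yaw(s);print('t %.2f'%s['time_s'],'tau',s['ft_torque'].round(3),'F',s['contact_force'].round(1),'yaw %.1f turned %.1f'%(y,(185.7-y+90)%360-90),s['ee_pos'].round(4),'g %.4f %.1f'%(s['gripper_width'],s['grip_force']),'q7 %.2f'%s['qpos'][6])
E
python3 q.py
```

```text
t 11.25 tau [-0.553 -0.525  0.126] F [ 3.2 -2.7 -0.5] yaw -174.5 turned 0.2 [ 0.4959 -0.1584  0.0368] g 0.0089 78.8 q7 1.72
```

Emit:
servo_tool:
  plan:
    - {"grip":0.005,"dp":[0,0,0],"twist":5}
    - {"grip":0.005,"dp":[0,0,0],"twist":5}
    - {"grip":0.005,"dp":[0,0,0],"twist":5}
    - {"grip":0.005,"dp":[0,0,0],"twist":5}
    - {"grip":0.005,"dp":[0,0,0],"twist":5}
    - {"grip":0.005,"dp":[0,0,0],"twist":5}

```text
time_s: 12.0
ee_pos: [0.496, -0.1587, 0.0369]
ee_rot: [0.67, 3.068, -0.0]
contact_force: [2.1, -3.4, -2.1]
gripper_width: 0.009
grip_force: 78.7
```

```bash
python3 q.py
```

```text
t 12.00 tau [-0.692 -0.597  0.218] F [ 2.1 -3.4 -2.1] yaw 155.4 turned 30.3 [ 0.496  -0.1587  0.0369] g 0.0090 78.7 q7 1.22
```

Emit:
servo_tool:
  plan:
    - {"grip":0.005,"dp":[0,0,0],"twist":7}
    - {"grip":0.005,"dp":[0,0,0],"twist":7}
    - {"grip":0.005,"dp":[0,0,0],"twist":7}
    - {"grip":0.005,"dp":[0,0,0],"twist":7}
    - {"grip":0.005,"dp":[0,0,0],"twist":7}
    - {"grip":0.005,"dp":[0,0,0],"twist":7}
    - {"grip":0.005,"dp":[0,0,0],"twist":5}

```text
time_s: 12.88
ee_pos: [0.4958, -0.1589, 0.0369]
ee_rot: [1.838, 2.546, -0.0]
contact_force: [1.2, -4.7, -0.6]
gripper_width: 0.0088
grip_force: 78.8
```

```bash
python3 q.py
```

```text
t 12.88 tau [-0.859 -0.485  0.186] F [ 1.2 -4.7 -0.6] yaw 108.4 turned 77.3 [ 0.4958 -0.1589  0.0369] g 0.0088 78.8 q7 0.45
```

Step on in small bites of about 10° with torque reading.

Emit:
servo_tool:
  plan:
    - {"grip":0.005,"dp":[0,0,0],"twist":4}
    - {"grip":0.005,"dp":[0,0,0],"twist":4}
    - {"grip":0.005,"dp":[0,0,0],"twist":4}

```text
time_s: 13.25
ee_pos: [0.4957, -0.159, 0.0369]
ee_rot: [2.093, 2.341, -0.0]
contact_force: [2.0, -4.6, -0.1]
gripper_width: 0.0091
grip_force: 78.8
```

```bash
python3 q.py
```

```text
t 13.25 tau [-0.839 -0.425  0.197] F [ 2.  -4.6 -0.1] yaw 96.4 turned 89.3 [ 0.4957 -0.159   0.0369] g 0.0091 78.8 q7 0.25
```

Emit:
servo_tool:
  plan:
    - {"grip":0.005,"dp":[0,0,0],"twist":4}
    - {"grip":0.005,"dp":[0,0,0],"twist":4}

```text
time_s: 13.5
ee_pos: [0.4956, -0.159, 0.0369]
ee_rot: [2.251, 2.19, -0.0]
contact_force: [2.0, -3.5, 0.5]
gripper_width: 0.0087
grip_force: 78.9
```

```bash
python3 q.py
```

```text
t 13.50 tau [-0.878 -0.349  0.218] F [ 2.  -3.5  0.5] yaw 88.4 turned 97.3 [ 0.4956 -0.159   0.0369] g 0.0087 78.9 q7 0.11
```

Emit:
servo_tool:
  plan:
    - {"grip":0.005,"dp":[0,0,0],"twist":4}
    - {"grip":0.005,"dp":[0,0,0],"twist":4}

```text
time_s: 13.75
ee_pos: [0.4955, -0.159, 0.0368]
ee_rot: [2.399, 2.027, -0.0]
contact_force: [2.1, -3.5, 1.0]
gripper_width: 0.0089
grip_force: 78.9
```

```bash
python3 q.py
```

```text
t 13.75 tau [-0.899 -0.302  0.187] F [ 2.1 -3.5  1. ] yaw 80.4 turned 105.3 [ 0.4955 -0.159   0.0368] g 0.0089 78.9 q7 -0.02
```

Emit:
servo_tool:
  plan:
    - {"grip":0.005,"dp":[0,0,0],"twist":4}
    - {"grip":0.005,"dp":[0,0,0],"twist":4}

```text
time_s: 14.0
ee_pos: [0.4955, -0.159, 0.0368]
ee_rot: [2.534, 1.855, -0.0]
contact_force: [0.8, -3.9, -0.1]
gripper_width: 0.009
grip_force: 78.9
```

```bash
python3 q.py
```

```text
t 14.00 tau [-0.884 -0.266  0.208] F [ 0.8 -3.9 -0.1] yaw 72.4 turned 113.3 [ 0.4955 -0.159   0.0368] g 0.0090 78.9 q7 -0.15
```

Emit:
servo_tool:
  plan:
    - {"grip":0.005,"dp":[0,0,0],"twist":4}
    - {"grip":0.005,"dp":[0,0,0],"twist":4}

```text
time_s: 14.25
ee_pos: [0.4954, -0.159, 0.0368]
ee_rot: [2.658, 1.674, -0.0]
contact_force: [0.6, -3.0, 0.7]
gripper_width: 0.0087
grip_force: 79.0
```

```bash
python3 q.py
```

```text
t 14.25 tau [-0.919 -0.221  0.24 ] F [ 0.6 -3.   0.7] yaw 64.4 turned 121.3 [ 0.4954 -0.159   0.0368] g 0.0087 79.0 q7 -0.29
```

Emit:
servo_tool:
  plan:
    - {"grip":0.005,"dp":[0,0,0],"twist":4}
    - {"grip":0.005,"dp":[0,0,0],"twist":4}

```text
time_s: 14.5
ee_pos: [0.4954, -0.1589, 0.0368]
ee_rot: [2.768, 1.485, -0.001]
contact_force: [0.4, -3.3, 0.7]
gripper_width: 0.0088
grip_force: 79.0
```

```bash
python3 q.py
```

```text
t 14.50 tau [-0.907 -0.259  0.265] F [ 0.4 -3.3  0.7] yaw 56.4 turned 129.3 [ 0.4954 -0.1589  0.0368] g 0.0088 79.0 q7 -0.42
```

Emit:
servo_tool:
  plan:
    - {"grip":0.005,"dp":[0,0,0],"twist":4}

```text
time_s: 14.62
ee_pos: [0.4953, -0.1589, 0.0368]
ee_rot: [2.818, 1.387, -0.001]
contact_force: [0.8, -4.3, 1.3]
gripper_width: 0.009
grip_force: 79.0
```

```bash
python3 q.py
```

```text
t 14.62 tau [-0.896 -0.183  0.268] F [ 0.8 -4.3  1.3] yaw 52.4 turned 133.3 [ 0.4953 -0.1589  0.0368] g 0.0090 79.0 q7 -0.49
```

Emit:
servo_tool:
  plan:
    - {"grip":0.005,"dp":[0,0,0],"twist":3}

```text
time_s: 14.75
ee_pos: [0.4953, -0.1589, 0.0368]
ee_rot: [2.853, 1.314, -0.001]
contact_force: [0.5, -4.1, 1.1]
gripper_width: 0.009
grip_force: 79.0
```

```bash
python3 q.py
```

```text
t 14.75 tau [-0.851 -0.181  0.288] F [ 0.5 -4.1  1.1] yaw 49.5 turned 136.2 [ 0.4953 -0.1589  0.0368] g 0.0090 79.0 q7 -0.54
```

Emit:
servo_tool:
  plan:
    - {"grip":0.005,"dp":[0,0,0],"twist":3}

```text
time_s: 14.88
ee_pos: [0.4953, -0.1589, 0.0368]
ee_rot: [2.886, 1.239, -0.001]
contact_force: [-0.4, -4.1, 0.6]
gripper_width: 0.0085
grip_force: 79.0
```

```bash
python3 q.py
```

```text
t 14.88 tau [-0.867 -0.136  0.307] F [-0.4 -4.1  0.6] yaw 46.5 turned 139.2 [ 0.4953 -0.1589  0.0368] g 0.0085 79.0 q7 -0.59
```

Emit:
servo_tool:
  plan:
    - {"grip":0.005,"dp":[0,0,0],"twist":0}

```text
time_s: 15.0
ee_pos: [0.4953, -0.1589, 0.0368]
ee_rot: [2.885, 1.241, -0.001]
contact_force: [0.8, -2.9, 1.2]
gripper_width: 0.0091
grip_force: 79.0
```

```bash
python3 q.py
```

```text
t 15.00 tau [-0.984 -0.153  0.087] F [ 0.8 -2.9  1.2] yaw 46.6 turned 139.1 [ 0.4953 -0.1589  0.0368] g 0.0091 79.0 q7 -0.59
```

Emit:
servo_tool:
  plan:
    - {"grip":0.005,"dp":[0,0,0],"twist":3}

```text
time_s: 15.12
ee_pos: [0.4953, -0.1589, 0.0368]
ee_rot: [2.917, 1.165, -0.001]
contact_force: [0.5, -3.5, 1.1]
gripper_width: 0.0086
grip_force: 79.1
```

```bash
python3 q.py
```

```text
t 15.12 tau [-0.955 -0.094  0.33 ] F [ 0.5 -3.5  1.1] yaw 43.5 turned 142.2 [ 0.4953 -0.1589  0.0368] g 0.0086 79.1 q7 -0.64
```

Emit:
servo_tool:
  plan:
    - {"grip":0.005,"dp":[0,0,0],"twist":0}
    - {"grip":0.025,"dp":[0,0,0],"twist":0}
    - {"grip":0.025,"dp":[0,0,0],"twist":0}
    - {"grip":0.025,"dp":[0,0,-0.02],"twist":0}
    - {"grip":0.025,"dp":[0,0,-0.05],"twist":0}
    - {"grip":0.025,"dp":[0,0,-0.05],"twist":0}

```text
time_s: 15.88
ee_pos: [0.4948, -0.1571, 0.1575]
ee_rot: [-2.915, -1.166, 0.001]
contact_force: [1.3, -0.7, 0.5]
gripper_width: 0.0249
grip_force: 0.0
```

Emit:
servo_tool:
  plan:
    - {"grip":0.025,"dp":[0.03,0.03,0],"twist":-10.6}
    - {"grip":0.025,"dp":[0.03,0.03,0],"twist":-10.6}
    - {"grip":0.025,"dp":[0,0,0],"twist":-10.6}
    - {"grip":0.025,"dp":[0,0,0],"twist":-10.6}
    - {"grip":0.025,"dp":[0,0,0],"twist":-10.6}
    - {"grip":0.025,"dp":[0,0,0],"twist":0}
    - {"grip":0.025,"dp":[0,0,0],"twist":0}

```text
time_s: 16.75
ee_pos: [0.5795, -0.1523, 0.1566]
ee_rot: [-2.094, -2.341, -0.0]
contact_force: [-0.0, 0.0, 0.2]
gripper_width: 0.0252
grip_force: 0.0
```

Run:
```python
from h import *
exec(open('q.py').read())
save('wrist','w4.png',None,1.5)
```

```text
t 16.75 tau [ 0.026 -0.016 -0.027] F [-0.   0.   0.2] yaw 96.4 turned 89.3 [ 0.5795 -0.1523  0.1566] g 0.0252 0.0 q7 0.22
```

View pics/w4.png

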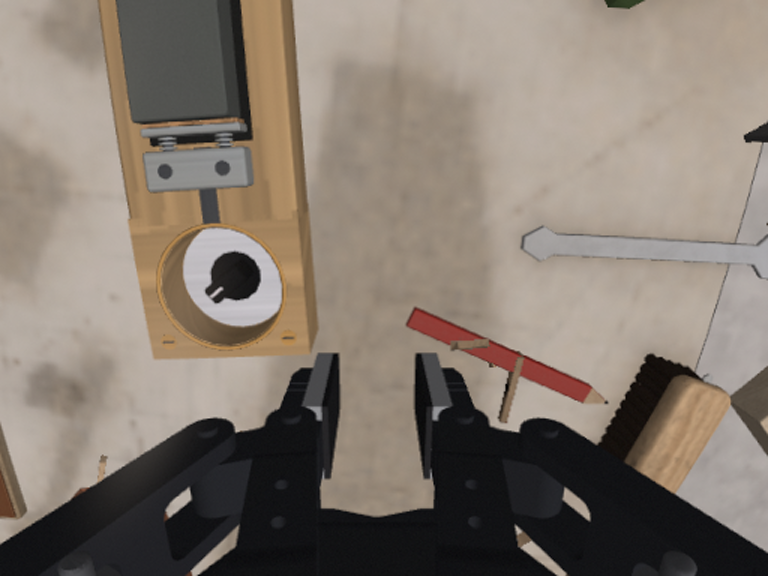

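The jaw pad is against the stone with its springs shortened. I'll measure the shortening, comparing before and after.

Run:
```python
from h import *
a=cv2.imread('pics/raw_w2.png')[95:160,215:300];b=cv2.imread('pics/raw_w4.png')[70:135,88:173]
g=lambda a:cv2.resize((255*(a/255.)**.6).astype('uint8'),None,fx=4.6,fy=9,interpolation=cv2.INTER_CUBIC)
cv2.imwrite('pics/cmp.png',np.hstack([g(a),g(b)]))
```

```text
(no output)
```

View pics/cmp.png

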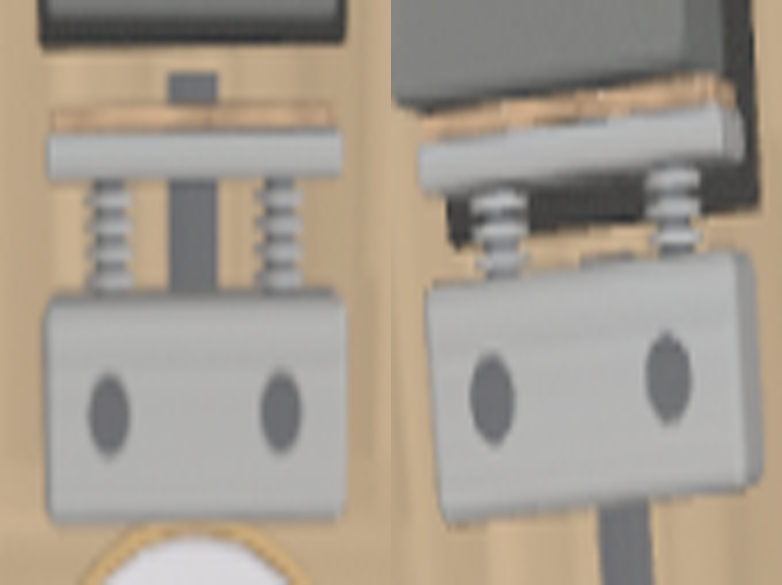

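Run:
```python
from h import *
s=state();s2=dict(s);s2['ee_pos']=np.array([.4906,-.1581,.167]);s2['ee_rot']=np.array([-2.055,-2.374,0])
a=np.radians(8.2);ey=np.array([-np.sin(a),np.cos(a)])
def m(l,o,ss):
    p=pix2w('wrist',(np.array(l)+.5)/[4.6,9]-.5+o,.06,ss);y=p[:,:2]@ey;return (1e3*np.array([y[0]-y[1],y[1]-y[2]])).round(2)
for x in(110,280): print('before',m([(x,134),(x,300),(x,520)],[215,95],s2))
f=lambda x,p,q:(x,p[1]+(x-p[0])*(q[1]-p[1])/(q[0]-p[0]))
for x in(495,672): 
    l=np.array([f(x,(420,147),(735,108)),f(x,(430,290),(740,257)),f(x,(447,522),(755,487))])-[391,0]
    print('after',m(l,[88,70],s))
```

```text
before [13.3  18.18]
before [13.3  18.18]
after [10.89 17.97]
after [11.01 17.7 ]
```

```bash
python3 -c "
from rig import robot
print(robot.close_job())"
```

```text
the job is handed in; nothing more can be done
None
```

The whetstone lies flat and square on the strip, clamped at about 20 N by knob torque (about 25 N by a rougher picture check of the springs). The arm is clear, and the job was handed in at about 17 s; the hand-in returned no verdict.

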